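Find the concealed catch of the cellar tool chest

TASK

The lid of the wooden tool chest is held shut by a concealed catch: one of the three identical inlaid squares in the flat deck in front of the lid is a push button, the other two are solid. Feel across the squares with the fingertips until you find the one that gives, press it in so that the lid springs ajar, and then push the lid up and over with the fingers until it rests fully open. Grasp nothing, and leave the bottles and the other loose things on the chest and bench where they are.

Things in the scene. Friction and masses are not known exactly. Their poses are not given: they have to be found in the camera images.
- chest: wooden tool chest fixed to the bench, 270 (x) x 400 (y) x 90 (z) mm; origin at its underside, x axis away from its front, y to its left, z up. Its front part, x -145 to -20 mm, is a flat solid deck 90 mm high with the three inlaid squares; its rear part is a compartment under the lid
- spot_left (a point): left (+y) inlaid square in the deck: this point is at the square's centre, level with the deck's top, 90 mm above the bench; axes as the chest's. The dark square is 48 x 48 mm in a 50 x 50 mm opening, its face recessed 2 mm below the deck. This may or may not be the one that gives.
- spot_middle (a point): middle inlaid square in the deck: this point is at the square's centre, level with the deck's top, 90 mm above the bench; axes as the chest's. The dark square is 48 x 48 mm in a 50 x 50 mm opening, its face recessed 2 mm below the deck. This may or may not be the one that gives.
- spot_right (a point): right (-y) inlaid square in the deck: this point is at the square's centre, level with the deck's top, 90 mm above the bench; axes as the chest's. The dark square is 48 x 48 mm in a 50 x 50 mm opening, its face recessed 2 mm below the deck. This may or may not be the one that gives. The squares' centres are 100 mm apart, 65 mm in front of the lid's front edge
- catch (a joint): how far the one live square is pushed in, in m: 0 at rest (face 2 mm below the deck, as the solid ones), 0.006 fully in. Sprung: about 1.5 N starts it, about 5 N holds it fully in; it frees the lid after about 4 to 5 mm and springs back when let go. It lies at any one of the three spots, which differs from start to start
- lid (a joint): angle of the lid in rad: 0 shut and latched, top level with the deck; about 1.05 when it has sprung ajar (a sprung flap at the hinge lifts it and holds it there); 1.8 open against its stop. It has no knob; weighs 0.3 kg; past upright (1.57) it falls back onto the stop and stays; below that it sinks back to ajar
- lid_hinge (a point): middle of the lid's hinge axis, at the chest's rear, 80 mm above the bench, level with the underside of the shut lid; the axis runs along the chest's y, axes as the chest's. The lid is 134 mm long from here to its front edge, 398 mm wide, 10 mm thick, with a small brass tongue (30 mm wide, 18 mm deep) under its front edge near the right end, 165 mm right of the middle
- lid_edge (a point): middle of the lower front edge of the lid, moving with the lid; when ajar it stands about 105 mm above the deck and 65 mm in front of the hinge, with free room below it; when upright, about 125 mm above the deck
- stopper: steel bottle stopper, 26 mm across, 36 mm tall, standing on the chest's deck near its left end (bystander); origin at its underside
- wine_a: tall wine bottle, 74 mm across, 300 mm tall, standing left of the chest (bystander); origin at its underside
- wine_b: smaller wine bottle, 62 mm across, 240 mm tall, standing left of the chest (bystander); origin at its underside
- tasting_cup: shallow steel tasting bowl, 84 mm across, 35 mm tall, right of the chest (bystander); origin at its underside
- corkscrew: folded waiter's corkscrew, about 140 x 16 x 14 mm, lying along the right side of the chest (bystander); origin at its underside
- jar: squat glass jar with a brass cap, 70 mm across, 85 mm tall, right of the chest (bystander); origin at its underside
- bung: cork barrel bung, 36 mm across, 34 mm tall, standing on the deck near its right end (bystander); origin at its underside

How it is judged:
By the outcome, as a careful person would: the job done as asked, in the order asked, and still so for the second after the job is handed in, with the robot touching nothing.
It also fails if it takes over 54 s, if anything falls off the work surface, if the arm or the gripper's body presses on something with over 40 N, if the wrist force passes 120 N, or if a joint passes its speed limit or range.

ROBOT

A 6-joint arm with a two-finger parallel gripper is mounted at the origin on the work surface. World frame = base frame: x ahead of the robot, y to its left, z up, the work surface at z = 0. Lengths are in m, angles in rad, forces in N, time in s.
With the tool pointing down it reaches from about 0.35 to 0.775 m from the base axis. Payload 5.5 kg.
Tool frame: the origin (TCP) lies at the very end of the fingers, on their centre line; the grasp point (between the pads) lies 19 mm behind it; z points along the fingers, y is the line along which they close (so a half turn about z gives the same grasp; the last joint's range is limited). The gripper opens to 85 mm and grips with 20 to 120 N. Pads are 22 mm wide; open, the fingers measure 114 mm over their backs; the gripper's body (76 mm by 85 mm) begins 54 mm behind the grasp point. The pads swing forward as they close: fully open they stand 13 mm farther back than shut.
Start: joints at [1.177, 0.313, 0.046, 1.304, 0, 1.431], TCP at [0.144, 0.557, 0.231] pointing down, gripper open.
Joint ranges: [-2.76, 2.76], [-0.86, 1.69], [-1.03, 1.26], [-2.2, 2.34], [-1.47, 1.5], [-3.14, 3.14]. Speed limits (rad/s): [2.57, 2.57, 3.14, 3.14, 3.14, 3.14].

INTERFACE

Orientations are given as a unit quaternion [w, x, y, z].
In Python, from workcell import env, read_camera, get_calibration gives the robot as it stands.
- The arm moves only by the tool jog_arm, never from a script. Its argument "motion" is one flat list of numbers, 7 for each row, row after row: the shift along the tool's x, y, z as a fraction of full scale, then the turn, a rotation vector about the tool's x, y, z as a fraction of full scale, then the opening, from 0 (shut) to 1 (fully open). In form: [x, y, z, wx, wy, wz, grip, x, y, z, wx, wy, wz, grip, ...]. A call has 1 to 12 rows; each row is the pose to reach, as a shift and turn from the pose commanded when the call began, along the tool's axes at that moment; what a row does not reach only later rows make up. Full scale, the value 1, is 0.2 m for a shift and 90 degrees for a turn. A row lasts 1/8 s, in which the tool goes at most 62.5 mm and 10.7 degrees, less where a joint would pass 70% of its speed; a pose out of reach is approached as far as the arm can. A call with a number of a shift or a turn outside -1 to 1 is refused whole. A call with a gripper value outside its range is refused whole. The fingers move at their own pace and stop on an object; "newtons" is the grip in N (left out, the last holds). Time passes only in rows, so rows that repeat a pose let the fingers close. It gives the time, the measured TCP pose, the force, the opening and the grip force at its end, in the units of the state.
- env.get_state(): the state, without advancing time (a new reading comes with each control period).
- read_camera(name): name is "scene" or "side" or "wrist"; returns the picture (420x560x3 uint8, red, green, blue); there is no depth.
- get_calibration(name): a dict with "fx", "fy", "cx", "cy" (pixels), "world_from_camera" (4x4, takes a point from camera to world coordinates). Camera axes: x right, y down, z forward; pixel columns grow to the right and rows downward; lengths in m; the calibration is good to about 2 mm. A picture is of the moment at which its call begins: read the wrist's pose just before it. get_calibration takes no time and is no camera call; for the wrist camera it gives the pose at the moment of the call.
- env.hand_in(): hands the job in; it is judged then, once.
The state is a dict: "clock": time; "joint_pos": joint angles; "qvel": joint speeds; "tau": joint torques, N m; "tcp_pos": TCP position; "orientation": TCP orientation; "wrist_force": force on the tool from outside, world axes, zero at the start; "ft_torque": the same for the moment, N m; "finger_gap": finger opening in m; "grip_force": force on a finger pad.
Only numpy, scipy, OpenCV 4.12 (cv2) and the standard library are available. Lean on these libraries where they do the work, as an engineer would, in place of code of your own. Each camera call takes 0.05 s, during which the arm holds its last target. There are 200 camera calls.

## Working session

There is one attempt and no reset: what is moved stays moved. The work goes in short steps, Python scripts to look and compute and a tool call to move; the robot and the scene stay as the last step left them, time stands still between calls to the robot, and variables do not carry over. Pictures are saved under pics/ and viewed, at most 10 in all, crops included, and the job is handed in when it is done.

Besides the shell and the picture viewer there is one more tool, called after "Emit:" by a JSON object that holds its "name" and its "arguments". jog_arm: Moves the arm, as the interface text tells. Shift numbers are shares of 0.2 m and turn numbers shares of 90 degrees, none past 1 either way. Its arguments: {"type":"object","properties":{"motion":{"type":"array","items":{"type":"number"}},"newtons":{"type":"number"}},"required":["motion"]}

```bash
mkdir -p pics
python3 - <<'E'
from workcell import env, read_camera, get_calibration
import cv2, numpy as np
s=env.get_state(); print({k:np.round(v,3).tolist() for k,v in s.items()})
for n in ("scene","side"):
    im=read_camera(n); np.save(f"pics/{n}.npy",im); cv2.imwrite(f"pics/{n}0.png",im[:,:,::-1])
    c=get_calibration(n); print(n,c["fx"],c["cx"],c["cy"],np.round(c["world_from_camera"],3).tolist())
E
```

```text
{'clock': 0.0, 'joint_pos': [1.177, 0.314, 0.045, 1.304, -0.0, 1.431], 'qvel': [0.001, -0.001, -0.0, -0.001, -0.0, -0.0], 'tau': [0.0, -48.063, 29.853, 0.02, -0.0, -0.0], 'tcp_pos': [0.144, 0.556, 0.23], 'orientation': [-0.0, 0.127, 0.992, -0.001], 'wrist_force': [0.433, -0.315, -0.514], 'ft_torque': [-0.001, -0.003, 0.034], 'grip_force': 0.0, 'finger_gap': 0.085}
scene 474.72896958629434 277.51124655436496 201.2218152817089 [[0.612, 0.556, -0.562, 1.282], [0.791, -0.427, 0.439, -0.478], [0.004, -0.713, -0.701, 0.933], [0.0, 0.0, 0.0, 1.0]]
side 403.63468719017493 278.31677312926683 206.96192835115326 [[-0.865, -0.369, 0.341, 0.282], [-0.502, 0.633, -0.589, 0.56], [0.002, -0.681, -0.733, 0.763], [0.0, 0.0, 0.0, 1.0]]
```

View pics/scene0.png

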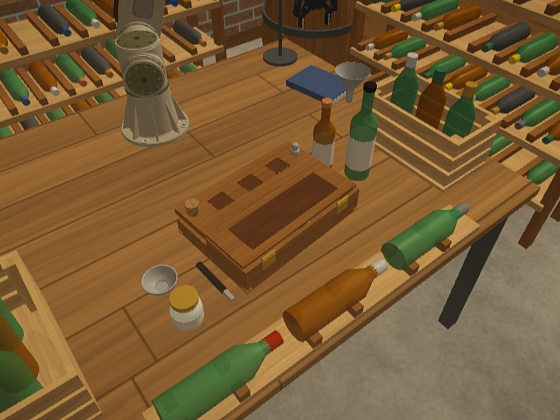

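View pics/side0.png

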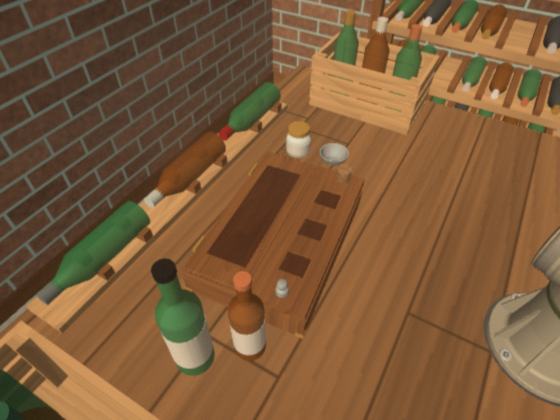

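The scene view shows the three dark squares at about (221,200), (250,182) and (277,166), with the bung at (192,207) and the stopper at (295,149). In the side view the squares are at (328,199), (312,230) and (295,264), with the bung at (344,173) and the stopper at (282,288).

```bash
cat > h.py <<'E'
from workcell import env, read_camera, get_calibration
import cv2, numpy as np
from scipy.spatial.transform import Rotation as R
def cast(cal,u,v,z):
    T=np.array(cal["world_from_camera"]); d=T[:3,:3]@[(u-cal["cx"])/cal["fx"],(v-cal["cy"])/cal["fy"],1]
    return T[:3,3]+d*(z-T[2,3])/d[2]
E
python3 - <<'E'
from h import *
for n,seeds in (("scene",[(277,166),(250,182),(221,200)]),("side",[(295,264),(312,230),(328,199)])):
    im=np.load(f"pics/{n}.npy"); g=im.astype(int).sum(2); c=get_calibration(n); P=[]
    for u,v in seeds:
        w=18; sub=g[v-w:v+w,u-w:u+w]; core=np.median(g[v-2:v+3,u-2:u+3])
        t,_=cv2.threshold(np.clip(sub/3,0,255).astype(np.uint8),0,255,cv2.THRESH_OTSU)
        m=(sub/3<=t).astype(np.uint8); _,lab,st,ce=cv2.connectedComponentsWithStats(m,connectivity=4)
        k=lab[w,w]; P.append(cast(c,ce[k][0]+u-w,ce[k][1]+v-w,.088)); print(n,k,st[k],np.round(P[-1],4))
    d=P[0]-P[2]; print("spacing",np.linalg.norm(d[:2])/2,"yaw",np.degrees(np.arctan2(-d[0],d[1])))
    for nm,(u,v,z) in {"scene":{"bung":(192,203,.124),"stop":(295,144,.126),"wa":(370,87,.3),"wb":(327,102,.24)},"side":{"bung":(345,169,.12),"stop":(283,283,.126),"wa":(164,270,.3),"wb":(243,281,.24)}}[n].items(): print(nm,np.round(cast(c,u,v,z),3))
E
```

```text
scene 1 [  6   9  25  18 221] [0.491 0.136 0.088]
scene 2 [  5  10  26  18 250] [0.5018 0.036  0.088 ]
scene 2 [  4   9  28  20 278] [ 0.5129 -0.0628  0.088 ]
spacing 0.09998009200144466 yaw 6.291378852673986
bung [ 0.512 -0.14   0.124]
stop [0.485 0.203 0.126]
wa [0.591 0.355 0.3  ]
wb [0.51  0.289 0.24 ]
side 1 [  2   5  32  27 507] [0.489  0.1362 0.088 ]
side 1 [  4   7  29  22 399] [0.5    0.0372 0.088 ]
side 1 [  4   9  26  19 316] [ 0.5108 -0.0622  0.088 ]
spacing 0.0998371724386652 yaw 6.260558151290862
bung [ 0.506 -0.145  0.12 ]
stop [0.476 0.207 0.126]
wa [0.574 0.368 0.3  ]
wb [0.495 0.298 0.24 ]
```

```bash
cat >> h.py <<'E'
def rel(target,yaw=np.radians(6.27)):
    "fractions of full scale from the present pose to target, tool down, y along chest y"
    s=env.get_state(); w=s["orientation"]; r=R.from_quat([w[1],w[2],w[3],w[0]])
    tx=np.array([-np.cos(yaw),-np.sin(yaw),0]); ty=np.array([-np.sin(yaw),np.cos(yaw),0])
    g=R.from_matrix(np.c_[tx,ty,[0,0,-1]])
    print(np.round(s["tcp_pos"],4),"->",target,"shift",np.round(r.inv().apply(np.array(target)-s["tcp_pos"])/.2,3),"turn",np.round((r.inv()*g).as_rotvec()/(np.pi/2),3))
E
python3 - <<'E'
from h import *
rel([.25,.38,.22]); rel([.32,.25,.2])
E
```

```text
[0.1442 0.5562 0.2305] -> [0.25, 0.38, 0.22] shift [-0.733 -0.72   0.054] turn [-0.001 -0.    -0.231]
[0.1442 0.5562 0.2305] -> [0.32, 0.25, 0.2] shift [-1.235 -1.261  0.154] turn [-0.001 -0.    -0.231]
```

Emit:
{"name": "jog_arm", "arguments": {"motion": [-0.25, -0.24, 0.02, 0, 0, -0.08, 0, -0.5, -0.48, 0.03, 0, 0, -0.15, 0, -0.73, -0.72, 0.05, 0, 0, -0.231, 0, -0.85, -0.85, 0.05, 0, 0, -0.231, 0, -0.98, -0.98, 0.05, 0, 0, -0.231, 0, -0.98, -0.98, 0.05, 0, 0, -0.231, 0]}}

```text
clock: 0.85
tcp_pos: [0.2856, 0.3158, 0.2211]
orientation: [-0.0, -0.052, 0.999, -0.0]
wrist_force: [-0.4, -0.1, -0.0]
finger_gap: 0.0
grip_force: 0.0
```

Run:
```python
from h import *
rel([.40,.145,.16]); rel([.49,.136,.15])
```

```text
[0.2856 0.3158 0.2211] -> [0.4, 0.145, 0.16] shift [-0.48  -0.909  0.306] turn [-0.    -0.    -0.003]
[0.2856 0.3158 0.2211] -> [0.49, 0.136, 0.15] shift [-0.922 -1.001  0.356] turn [-0.    -0.    -0.003]
```

Emit:
{"name": "jog_arm", "arguments": {"motion": [-0.16, -0.3, 0.1, 0, 0, 0, 0, -0.32, -0.6, 0.2, 0, 0, 0, 0, -0.48, -0.9, 0.3, 0, 0, 0, 0, -0.7, -0.95, 0.36, 0, 0, 0, 0, -0.92, -1, 0.5, 0, 0, 0, 0, -0.92, -1, 0.6, 0, 0, 0, 0, -0.92, -1, 0.6, 0, 0, 0, 0]}}

```text
clock: 1.72
tcp_pos: [0.488, 0.1392, 0.099]
orientation: [-0.003, -0.055, 0.999, 0.0]
wrist_force: [-1.1, 1.5, -0.8]
finger_gap: -0.0
grip_force: 0.0
```

Run:
```python
from h import *
rel([.49,.136,.086]); im=read_camera("side"); cv2.imwrite("pics/s1.png",im[:,:,::-1])
```

```text
[0.488  0.1392 0.099 ] -> [0.49, 0.136, 0.086] shift [-0.009 -0.017  0.065] turn [ 0.    -0.003 -0.   ]
```

View pics/s1.png

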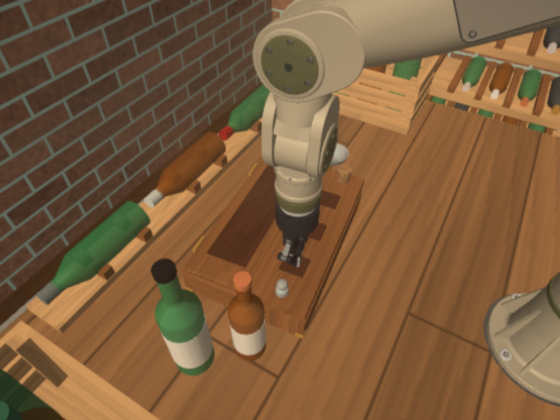

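The shut fingers stand over the left square at (293,262), clear of the stopper at (282,288). I'll feel downward from here.

Emit:
{"name": "jog_arm", "arguments": {"motion": [0, 0, 0.03, 0, 0, 0, 0, 0, 0, 0.05, 0, 0, 0, 0, 0, 0, 0.06, 0, 0, 0, 0, 0, 0, 0.065, 0, 0, 0, 0, 0, 0, 0.065, 0, 0, 0, 0]}}

```text
clock: 2.4
tcp_pos: [0.4896, 0.1389, 0.0884]
orientation: [0.0, -0.054, 0.999, 0.0]
wrist_force: [-0.4, -0.1, -0.3]
finger_gap: -0.0001
grip_force: 0.0
```

Emit:
{"name": "jog_arm", "arguments": {"motion": [0, 0, 0.005, 0, 0, 0, 0, 0, 0, 0.01, 0, 0, 0, 0, 0, 0, 0.015, 0, 0, 0, 0, 0, 0, 0.015, 0, 0, 0, 0]}}

```text
clock: 2.9
tcp_pos: [0.4898, 0.1389, 0.088]
orientation: [0.001, -0.055, 0.999, 0.0]
wrist_force: [-7.0, -1.8, 19.7]
finger_gap: 0.0001
grip_force: 10.1
```

The left square is solid: 20 N with no give. Next is the middle one.

Emit:
{"name": "jog_arm", "arguments": {"motion": [0, 0, -0.05, 0, 0, 0, 0, 0, 0, -0.1, 0, 0, 0, 0, 0, -0.17, -0.1, 0, 0, 0, 0, 0, -0.34, -0.1, 0, 0, 0, 0, 0, -0.513, -0.1, 0, 0, 0, 0, 0, -0.513, -0.1, 0, 0, 0, 0, 0, -0.513, -0.05, 0, 0, 0, 0, 0, -0.513, -0.025, 0, 0, 0, 0, 0, -0.513, -0.015, 0, 0, 0, 0, 0, -0.513, -0.01, 0, 0, 0, 0, 0, -0.513, -0.005, 0, 0, 0, 0, 0, -0.513, -0.005, 0, 0, 0, 0]}}

```text
clock: 4.4
tcp_pos: [0.4999, 0.0378, 0.088]
orientation: [-0.0, -0.055, 0.998, 0.0]
wrist_force: [-7.2, 0.2, 18.1]
finger_gap: -0.0001
grip_force: 8.5
```

The middle square is solid too. On to the right one.

Emit:
{"name": "jog_arm", "arguments": {"motion": [0, 0, -0.05, 0, 0, 0, 0, 0, 0, -0.1, 0, 0, 0, 0, 0, -0.17, -0.1, 0, 0, 0, 0, 0, -0.34, -0.1, 0, 0, 0, 0, 0, -0.5, -0.1, 0, 0, 0, 0, 0, -0.5, -0.1, 0, 0, 0, 0, 0, -0.5, -0.05, 0, 0, 0, 0, 0, -0.5, -0.025, 0, 0, 0, 0, 0, -0.5, -0.015, 0, 0, 0, 0, 0, -0.5, -0.01, 0, 0, 0, 0, 0, -0.5, -0.002, 0, 0, 0, 0, 0, -0.5, -0.002, 0, 0, 0, 0]}}

```text
clock: 5.9
tcp_pos: [0.5117, -0.0623, 0.0868]
orientation: [0.0, -0.055, 0.999, 0.0]
wrist_force: [0.0, 1.9, 1.2]
finger_gap: 0.0
grip_force: 0.7
```

This one gives: the tip is at 0.0868 with little force. I'll press it in.

Emit:
{"name": "jog_arm", "arguments": {"motion": [0, 0, 0.008, 0, 0, 0, 0, 0, 0, 0.016, 0, 0, 0, 0, 0, 0, 0.024, 0, 0, 0, 0, 0, 0, 0.03, 0, 0, 0, 0, 0, 0, 0.03, 0, 0, 0, 0, 0, 0, 0.03, 0, 0, 0, 0]}}

```text
clock: 6.65
tcp_pos: [0.5119, -0.0624, 0.0819]
orientation: [0.001, -0.055, 0.999, -0.0]
wrist_force: [-3.3, 2.3, 12.9]
finger_gap: 0.0002
grip_force: 6.5
```

Run:
```python
from h import *
im=read_camera("scene"); cv2.imwrite("pics/c2.png",im[:,:,::-1])
```

```text
(no output)
```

View pics/c2.png

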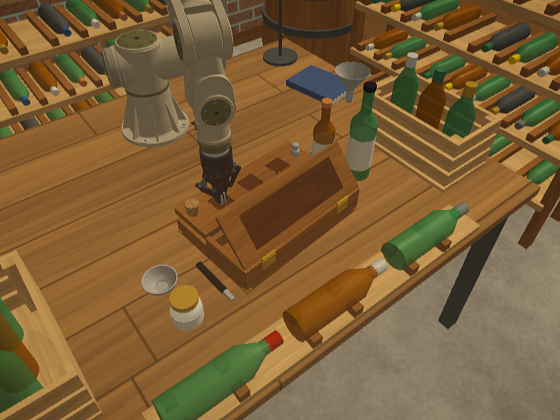

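The lid has sprung ajar: its front edge runs from about (218,207) to (330,155) and all the bystanders are in place. I'll lift, shift to the middle, then push the edge away.

Emit:
{"name": "jog_arm", "arguments": {"motion": [0, 0, -0.1, 0, 0, 0, 0, 0, 0, -0.25, 0, 0, 0, 0, 0.05, 0.1, -0.4, 0, 0, 0, 0, 0.05, 0.25, -0.49, 0, 0, 0, 0, 0, 0.4, -0.49, 0, 0, 0, 0, 0, 0.5, -0.49, 0, 0, 0, 0, -0.15, 0.5, -0.49, 0, 0, 0, 0, -0.3, 0.5, -0.49, 0, 0, 0, 0, -0.45, 0.5, -0.49, 0, 0, 0, 0, -0.52, 0.5, -0.49, 0, 0, 0, 0, -0.52, 0.5, -0.49, 0, 0, 0, 0]}}

```text
clock: 8.07
tcp_pos: [0.6049, 0.0479, 0.1777]
orientation: [-0.0, -0.054, 0.999, -0.0]
wrist_force: [-1.2, 0.2, -1.0]
finger_gap: 0.0002
grip_force: 0.0
```

Run:
```python
from h import *
im=read_camera("side"); cv2.imwrite("pics/s3.png",im[:,:,::-1])
```

```text
(no output)
```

View pics/s3.png

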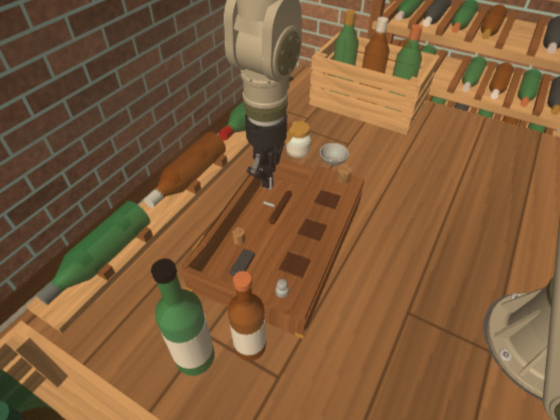

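The lid is ajar and still stays up. The fingertips at about (267,185) are just in front of its edge near the middle, so I'll push slowly.

Emit:
{"name": "jog_arm", "arguments": {"motion": [-0.06, 0, 0, 0, 0, 0, 0, -0.12, 0, 0, 0, 0, 0, 0, -0.18, 0, 0, 0, 0, 0, 0, -0.24, 0, 0, 0, 0, 0, 0, -0.3, 0, 0, 0, 0, 0, 0, -0.36, 0, 0, 0, 0, 0, 0, -0.41, 0, 0, 0, 0, 0, 0, -0.45, 0, 0, 0, 0, 0, 0, -0.49, 0, 0, 0, 0, 0, 0, -0.52, 0, 0, 0, 0, 0, 0, -0.55, 0, 0, 0, 0, 0, 0, -0.55, 0, 0, 0, 0, 0, 0]}}

```text
clock: 9.62
tcp_pos: [0.7122, 0.0601, 0.1785]
orientation: [-0.002, -0.054, 0.999, -0.0]
wrist_force: [-3.7, -0.3, 1.7]
finger_gap: -0.0004
grip_force: 2.3
```

Run:
```python
from h import *
im=read_camera("scene"); cv2.imwrite("pics/c4.png",im[:,:,::-1])
```

```text
(no output)
```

View pics/c4.png

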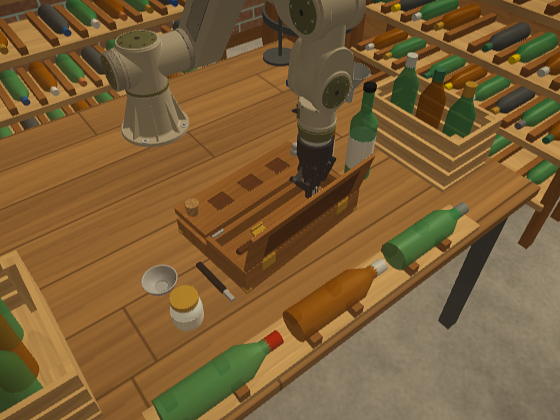

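The lid stands past upright, with its edge from about (245,250) to (373,157), and a light 4 N push on it suggests it's at the stop. I'll back off and check.

Emit:
{"name": "jog_arm", "arguments": {"motion": [0.05, 0, 0, 0, 0, 0, 0, 0.15, 0, 0, 0, 0, 0, 0, 0.35, 0, -0.1, 0, 0, 0, 0, 0.6, 0, -0.2, 0, 0, 0, 0, 0.9, 0, -0.3, 0, 0, 0, 0, 0.9, 0, -0.3, 0, 0, 0, 0, 0.9, 0, -0.3, 0, 0, 0, 0, 0.9, 0, -0.3, 0, 0, 0, 0]}}

```text
clock: 10.68
tcp_pos: [0.5358, 0.0406, 0.2382]
orientation: [0.0, -0.055, 0.999, 0.0]
wrist_force: [-0.6, 0.2, 0.1]
finger_gap: 0.0
grip_force: 0.0
```

Run:
```python
from h import *
im=read_camera("scene"); cv2.imwrite("pics/c5.png",im[:,:,::-1]); print(env.get_state()["wrist_force"])
```

```text
[-0.23410407 -0.07288959 -0.30897804]
```

View pics/c5.png

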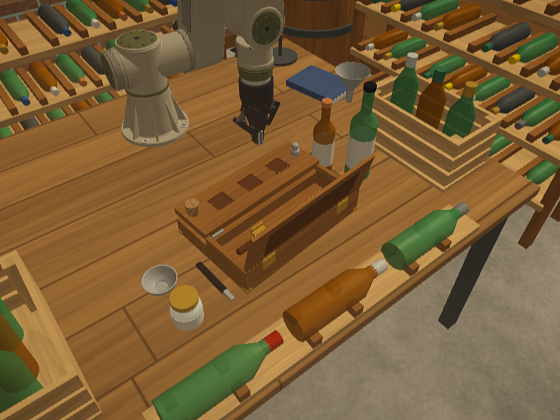

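The lid stays open against its stop, in the same pose as when it was being pushed. The bung, stopper, bottles, bowl, jar and corkscrew haven't moved, and the arm is clear.

```bash
python3 -c "
from workcell import env
print(env.hand_in())"
```

```text
the job is handed in; nothing more can be done
None
```

The right-hand square was the live one; I pressed it in, the lid sprang ajar, and I pushed it over until it rested fully open, with nothing else disturbed, and handed the job in at about 10.7 s.

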